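# Pin the guard of the strip gauge and hold a slab guide strip in its window

## Robot

A 6-joint arm with a two-finger parallel gripper is mounted at the origin on the work surface; the furniture and walls round the work are solid. World frame = base frame: x ahead of the robot, y to its left, z up, the work surface at z = 0. Lengths are in m, angles in rad, forces in N, time in s.
With the tool pointing down it reaches from about 0.35 to 0.775 m from the base axis. Payload 7.3 kg.
Tool frame: the origin (TCP) lies at the very end of the fingers, on their centre line; the grasp point (between the pads) lies 19 mm behind it; z points along the fingers, y is the line along which they close (so a half turn about z gives the same grasp; the last joint's range is limited). The gripper opens to 92 mm and grips with 3 to 60 N. Pads are 19 mm wide; open, the fingers measure 130 mm over their backs; the gripper's body (75 mm by 190 mm) begins 47 mm behind the grasp point.
Start: joints at [-1.407, 0.342, 1.524, -0, 1.275, -0.146], TCP at [0.16, -0.5, 0.227] pointing down, gripper open.
Joint ranges: [-2.53, 2.53], [-0.77, 2.02], [0.04, 2.7], [-1, 4.14], [0.28, 2.66], [-3.11, 3.11]. Speed limits (rad/s): [2.57, 2.57, 3.14, 3.14, 3.14, 3.14].

## Interface

Orientations are given as [roll, pitch, yaw] about the fixed x, y, z axes, in that order (R = Rz(yaw) Ry(pitch) Rx(roll)).
In Python, from cell import robot, read_camera, get_calibration gives the robot as it stands. The module is installed in compiled form; this text tells all that it offers.
- The arm moves only by the tool send_rows, never from a script. Its argument "plan" is a list of rows, each a list of 2 entries, a list of its own where there are three numbers: the shift along the tool's x, y, z as a fraction of full scale, then the turn, a rotation vector about the tool's x, y, z as a fraction of full scale. A call has exactly 10 rows; each row shifts and turns the commanded pose from where the row before left it, along the tool's axes as they then stand; what a row does not reach is not made up. Full scale, the value 1, is 0.025 m for a shift and 90 degrees for a turn. A row lasts 1/8 s, in which the tool goes at most 62.5 mm and 10.7 degrees, less where a joint would pass 70% of its speed; a pose out of reach is approached as far as the arm can. A call with a number of a shift or a turn outside -1 to 1 is refused whole. A call with a gripper value outside its range is refused whole. "gripper" is the opening, from -1 (shut) to 1 (fully open), so that 0 is half open, set as the call begins (left out, the last holds). The fingers move at their own pace and stop on an object; "force" is the grip in N (left out, the last holds). Time passes only in rows, so rows that do not move let the fingers close, or fill a call up. It gives the time, the measured TCP pose, the force, the opening and the grip force at its end, in the units of the state.
- robot.observe(): the state, without advancing time (a new reading comes with each control period).
- read_camera(name): name is "scene" or "top" or "wrist"; returns (picture, depth): 384x512x3 uint8, blue, green, red; 384x512 float32, m along the optical axis (not along the pixel's ray), 0 where there is no reading.
- get_calibration(name): a dict with "intrinsics" (3x3 intrinsics, pixels), "rvec" (rotation vector, rad) and "tvec" (3), from world to camera coordinates, as OpenCV has them. Camera axes: x right, y down, z forward; pixel columns grow to the right and rows downward; lengths in m; the calibration is good to about 2 mm. The wrist camera is an equidistant fisheye: a pixel r from the principal point sees the ray r / f radians off the axis. A picture is of the moment at which its call begins: read the wrist's pose just before it. get_calibration takes no time and is no camera call; for the wrist camera it gives the pose at the moment of the call.
- robot.hand_in(): hands the job in; it is judged then, once.
The state is a dict: "time": time; "qpos": joint angles; "qvel": joint speeds; "joint_efforts": joint torques, N m; "tool_pos": TCP position; "tool_rot": TCP orientation; "contact_force": force on the tool from outside, world axes, zero at the start; "torque": the same for the moment, N m; "opening": finger opening in m; "grip_force": force on a finger pad.
Only numpy, scipy, OpenCV 4.12 (cv2) and the standard library are available. Lean on these libraries where they do the work, as an engineer would, in place of code of your own. Each camera call takes 0.05 s, during which the arm holds its last target. There are 200 camera calls.

## Task

The thickness of the wooden slab guide strip is to be checked in the bench gauge. First push the gauge's headed locking pin fully home, so that its head sits on the fork; then pick up the strip, pass one end straight and level through the narrow window in the guard panel from the front, and finish while holding it there in the gripper, with its end over the round pad inside and not leaning hard on the gauge. Leave the cup, the wooden rib and the rubber kidney where they are.

Things in the scene. Friction and masses are not known exactly. Their poses are not given: they have to be found in the camera images.
- strip: Loose straight wooden slab guide strip, 22 mm wide, 10 mm thick, 300 mm long, about 45 g, lying flat on the table to the robot's right. Origin: centre of its underside (5 mm below its middle). x runs across the 22 mm width, y along the 300 mm length, z up through the thickness. Either end may be used.
- gauge: Fixed bench gauge. Origin: table level, below the middle of the guard panel's front face; x points into the gauge, y left along the panel, z up. Base plate 10 mm thick, x -35..150, y -85..175 mm. Upright aluminium guard panel x 0..8, y -77..77, with its dark capping 104 mm high. Chamber behind it open at the top, walls 70 mm high, inside of back wall at x = 138.
- pad (a point): Centre of the top of the round black pad in the chamber, 50 mm across, 32 mm above the table, 70 mm straight behind the front of the window.
- window (a point): Centre of the window in the guard panel, on its front face, 60 mm above the table: a rectangular through opening 26 mm wide and 14 mm high with sharp edges (2 mm free on each side of the strip). Axes as gauge: the strip goes in along +x. The pad inside lies 45 to 95 mm behind this point.
- fork_top (a point): Top of the dark fork at the left of the guard panel, on the pin's upright axis, 80 mm above the table (gauge x = -10, y = 130 mm); the underside of the pin's head sits here when home. The fork is 32 mm square from above, its post on the outer (left) side no higher than this. The guard's lug lies between its two arms.
- pin_top (a point): Centre of the top of the steel pin's round head, 26 mm across and 8 mm thick. The 10 mm shank below stands upright, started in the fork and lug holes. When home this point is 88 mm above the table; at the start it is 108 to 116 mm above it.
- pin (a joint): How far the pin has been pushed down, m: 0 to 0.008 at the start, 0.028 fully home (hard stop). It slides straight down against about 3 N of friction and stays where it is left.
- cup: Bystander: pale unfired eight-sided cup with a handle, 87 x 124 x 86 mm, standing at the left. Origin: centre of its underside.
- wood_rib: Bystander: flat wooden throwing rib, 44 x 110 x 8 mm, lying at the far right. Origin: centre of its underside.
- rubber_kidney: Bystander: flat red rubber kidney, 56 x 100 x 9 mm, lying on the robot's side of the gauge, left of the middle. Origin: centre of its underside.

How it is judged:
By the outcome, as a careful person would: the job done as asked, in the order asked, and still so for the second after the job is handed in, while the arm keeps its last pose, push and grip.
It also fails if it takes over 58 s, if anything falls off the work surface, if the arm or the gripper's body presses on something with over 40 N, if the wrist force passes 120 N, or if a joint passes its speed limit or range.

## Working session

There is one attempt and no reset: what is moved stays moved. The work goes in short steps, Python scripts to look and compute and a tool call to move; the robot and the scene stay as the last step left them, time stands still between calls to the robot, and variables do not carry over. Pictures are saved under pics/ and viewed, at most 10 in all, crops included, and the job is handed in when it is done.

Besides the shell and the picture viewer there is one more tool, called after "Emit:" by a JSON object that holds its "name" and its "arguments". send_rows: Moves the arm, as the interface text tells. Shift numbers are shares of 0.025 m and turn numbers shares of 90 degrees, none past 1 either way. Its arguments: {"type":"object","properties":{"plan":{"type":"array"},"gripper":{"type":"number"},"force":{"type":"number"}},"required":["plan"]}

```bash
mkdir -p pics
cat > h.py <<'E'
import numpy as np,cv2
from cell import robot,read_camera,get_calibration
from scipy.spatial.transform import Rotation as Ro
def cal(n):
    c=get_calibration(n);return np.array(c["intrinsics"]),Ro.from_rotvec(np.ravel(c["rvec"])).as_matrix(),np.ravel(c["tvec"])
def cloud(d,c):
    K,R,t=c;v,u=np.mgrid[:d.shape[0],:d.shape[1]]
    p=np.stack([(u-K[0,2])/K[0,0]*d,(v-K[1,2])/K[1,1]*d,d],-1)
    return (p-t)@R
def ray(uv,c,z):
    K,R,t=c;uv=np.atleast_2d(uv).astype(float)
    r=np.c_[(uv[:,0]-K[0,2])/K[0,0],(uv[:,1]-K[1,2])/K[1,1],np.ones(len(uv))]@R
    o=-R.T@t;return o+r*((z-o[2])/r[:,2])[:,None]
E
python3 - <<'E'
from h import *
s=robot.observe();print({k:np.round(v,3).tolist() for k,v in s.items()})
for n in("scene","top"):
    i,d=read_camera(n);c=cal(n);cv2.imwrite(f"pics/{n}0.png",i);np.savez(f"{n}0.npz",i=i,d=d)
    print(n,c[0].round(1).tolist(),(-c[1].T@c[2]).round(3),(d>0).mean())
E
```

```text
{'time': 0.0, 'qpos': [-1.407, 0.343, 1.525, 0.0, 1.275, -0.146], 'qvel': [0.0, 0.001, 0.0, -0.0, -0.0, -0.0], 'joint_efforts': [0.0, -43.124, -24.422, 0.072, 0.056, -0.0], 'tool_pos': [0.16, -0.5, 0.226], 'tool_rot': [-3.14, -0.0, 0.31], 'contact_force': [-0.114, -0.42, -0.11], 'torque': [0.015, -0.026, 0.022], 'grip_force': 0.0, 'opening': 0.092}
scene [[453.4, 0.0, 252.2], [0.0, 453.4, 189.1], [0.0, 0.0, 1.0]] [-0.197 -1.228  0.771] 0.996002197265625
top [[382.8, 0.0, 256.0], [0.0, 382.8, 184.9], [0.0, 0.0, 1.0]] [ 0.42  -0.091  1.201] 0.996063232421875
```

View pics/scene0.png

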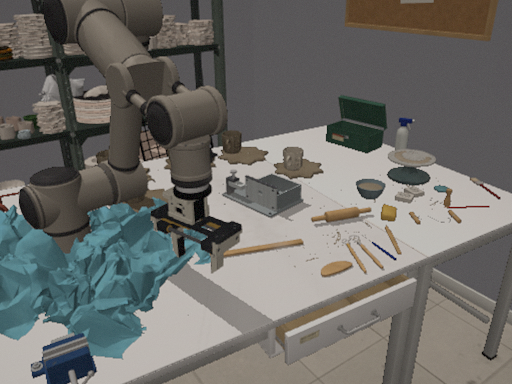

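View pics/top0.png

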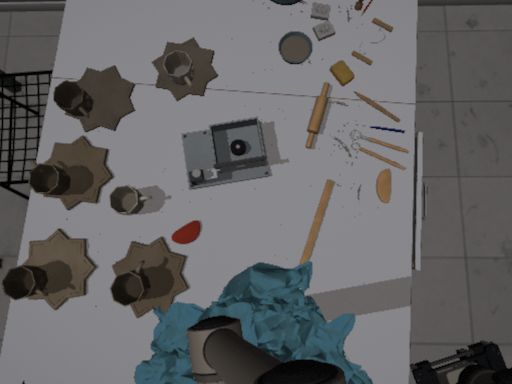

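The scene view shows the arm at the right of the gauge and the strip at about (265,248). In the top view the strip runs from (330,182) to (303,265), ending at the blue cloth. The gauge is centred near (228,153), the pad at (238,147) and the pin head at (197,174).

Run:
```python
from h import *
i=np.load("top0.npz")["i"];d=np.load("top0.npz")["d"];c=cal("top");P=cloud(d,c)
cv2.imwrite("pics/gcrop.png",cv2.resize(i[105:285,170:350],None,fx=3.3,fy=3.3,interpolation=cv2.INTER_CUBIC))
hsv=cv2.cvtColor(i,cv2.COLOR_BGR2HSV)
m=cv2.inRange(hsv,(8,70,90),(25,255,255));m[:170]=0;m[280:]=0;m[:,:290]=0;m[:,350:]=0
n,l,st,ce=cv2.connectedComponentsWithStats(m);k=1+st[1:,4].argmax();v,u=np.where(l==k)
W=ray(np.c_[u,v],c,0.010)[:,:2];r=cv2.minAreaRect(W.astype(np.float32));print("strip",st[k],r,cv2.boxPoints(r).round(4).tolist(),"depth z",np.median(P[v,u,2]))
# gauge heights
g=(P[...,2]>0.085)&(P[...,2]<0.125);g[:105]=0;g[205:]=0;g[:,:175]=0;g[:,285:]=0
n,l,st,ce=cv2.connectedComponentsWithStats(g.astype(np.uint8))
for k in range(1,n):
    q=P[l==k];
    if len(q)>8: print(st[k],ce[k].round(1),q.mean(0).round(4),q[:,2].min().round(3),q[:,2].max().round(3),cv2.minAreaRect(q[:,:2].astype(np.float32)))
# base plate
g=(P[...,2]>0.006)&(P[...,2]<0.125);g[:105]=0;g[205:]=0;g[:,:175]=0;g[:,285:]=0
n,l,st,ce=cv2.connectedComponentsWithStats(g.astype(np.uint8));k=1+st[1:,4].argmax();print(st[k]);q=P[l==k];r=cv2.minAreaRect(q[:,:2].astype(np.float32));print("base",r,cv2.boxPoints(r).round(4).tolist())
b=cv2.inRange(hsv,(85,80,60),(105,255,255))>0
q=P[b];print("cloth max z",np.percentile(q[:,2],[5,50,95,99]),q[:,:2].min(0),q[:,:2].max(0))
e=q[(abs(q[:,1]+.2)<.12)&(q[:,0]>.05)];print("near strip end",e[:,2].max(),e[:,0].max())
```

```text
strip [300 180  34  84 597] ((0.5043004751205444, -0.2475835680961609), (0.021181367337703705, 0.2744741141796112), 70.91102600097656) [[0.3711000084877014, -0.2126999944448471], [0.6305000185966492, -0.30250000953674316], [0.637499988079071, -0.2824999988079071], [0.3781000077724457, -0.19269999861717224]] depth z 0.009459458135174133
[213 155  53  13 237] [238.9 161.3] [ 0.6739 -0.0105  0.1017] 0.085 0.109 ((0.6747148036956787, -0.010281309485435486), (0.012576688081026077, 0.1548929214477539), 9.47101879119873)
[192 169   9   8  62] [195.6 172.5] [0.6386 0.1147 0.1115] 0.102 0.116 ((0.6386551856994629, 0.11451493203639984), (0.02157004177570343, 0.02308318391442299), 2.511120080947876)
[ 181  117   88   72 4587]
base ((0.7198230624198914, 0.04369771480560303), (0.18555596470832825, 0.26075997948646545), 9.567462921142578) [[0.6067000031471252, 0.15680000185966492], [0.6499999761581421, -0.10029999911785126], [0.8330000042915344, -0.06939999759197235], [0.7896000146865845, 0.18770000338554382]]
cloth max z [0.01387903 0.0671887  0.13759809 0.14848321] [ 0.03178802 -0.38896752] [0.41973063 0.29354105]
near strip end 1.2013370767769658 0.419730626906298
```

View pics/gcrop.png

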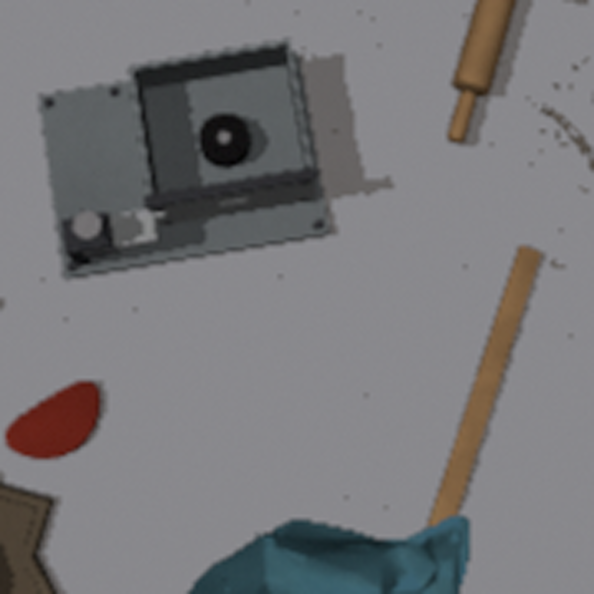

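The crop shows the gauge base, with the pin head at crop (87,225), the capping with the window edge at (232,200), and the strip partly covered by cloth at (450,520). I have enough to start moving, first to the pin with the gripper shut.

Emit:
{"name": "send_rows", "arguments": {"plan": [[[0.86, -0.59, 0], [0, 0, 0]], [[0.86, -0.59, 0], [0, 0, 0]], [[0.86, -0.59, 0], [0, 0, 0]], [[0.86, -0.59, 0], [0, 0, 0]], [[0.86, -0.59, 0], [0, 0, 0]], [[0.86, -0.59, 0], [0, 0, 0]], [[0.86, -0.59, 0], [0, 0, 0]], [[0.86, -0.59, 0], [0, 0, 0]], [[0.86, -0.59, 0], [0, 0, 0]], [[0.86, -0.59, 0], [0, 0, 0]]], "gripper": -1, "force": 20}}

```text
time: 1.35
tool_pos: [0.3202, -0.2931, 0.2265]
tool_rot: [-3.141, 0.0, 0.31]
contact_force: [0.3, -0.2, 0.8]
opening: 0.001
grip_force: 0.0
```

Emit:
{"name": "send_rows", "arguments": {"plan": [[[0.86, -0.59, 0], [0, 0, 0]], [[0.86, -0.59, 0], [0, 0, 0]], [[0.86, -0.59, 0], [0, 0, 0]], [[0.86, -0.59, 0], [0, 0, 0]], [[0.86, -0.59, 0], [0, 0, 0]], [[0.86, -0.59, 0], [0, 0, 0]], [[0.86, -0.59, 0], [0, 0, 0]], [[0.86, -0.59, 0], [0, 0, 0]], [[0.86, -0.59, 0], [0, 0, 0]], [[0.86, -0.59, 0], [0, 0, 0]]]}}

```text
time: 2.6
tool_pos: [0.4799, -0.0872, 0.2264]
tool_rot: [-3.141, 0.001, 0.31]
contact_force: [0.5, 0.0, 0.4]
opening: 0.0002
grip_force: 0.0
```

```bash
cat >> h.py <<'E'
def go(x,y,z,yaw=None):
    s=robot.observe();R=Ro.from_euler("xyz",s["tool_rot"])
    d=R.as_matrix().T@(np.array([x,y,z])-s["tool_pos"])
    T=Ro.from_euler("xyz",[np.pi,0,np.deg2rad(yaw)]) if yaw is not None else R
    print("t",s["time"],"pos",np.round(s["tool_pos"],4),"rpy deg",np.degrees(s["tool_rot"]).round(2),"F",np.round(s["contact_force"],1),"op",round(s["opening"],4))
    print("shift units",(d/.025).round(3),"turn units",((R.inv()*T).as_rotvec()/(np.pi/2)).round(4))
E
python3 -c "
from h import *
go(.639,.115,.14)"
```

```text
t 2.6 pos [ 0.4799 -0.0872  0.2264] rpy deg [-1.7998e+02  4.0000e-02  1.7750e+01] F [0.5 0.  0.4] op 0.0002
shift units [ 8.528 -5.76   3.451] turn units [0. 0. 0.]
```

Emit:
{"name": "send_rows", "arguments": {"plan": [[[0.9, -0.61, 0.2], [0, 0, 0]], [[0.9, -0.61, 0.2], [0, 0, 0]], [[0.9, -0.61, 0.3], [0, 0, 0]], [[0.9, -0.61, 0.4], [0, 0, 0]], [[0.9, -0.61, 0.4], [0, 0, 0]], [[0.9, -0.61, 0.4], [0, 0, 0]], [[0.9, -0.61, 0.4], [0, 0, 0]], [[0.9, -0.61, 0.4], [0, 0, 0]], [[0.9, -0.61, 0.4], [0, 0, 0]], [[0.3, -0.2, 0.3], [0, 0, 0]]]}}

```text
time: 3.85
tool_pos: [0.6364, 0.1126, 0.1404]
tool_rot: [-3.141, 0.001, 0.311]
contact_force: [0.4, 0.5, 0.2]
opening: 0.0006
grip_force: 0.0
```

Run:
```python
from h import *
go(.639,.115,.118)
i,d=read_camera("wrist");c=cal("wrist");K,R,t=c
cv2.imwrite("pics/wrist1.png",i);print(K.round(1).tolist(),(-R.T@t).round(4),R.round(3).tolist())
```

```text
t 3.85 pos [0.6364 0.1126 0.1404] rpy deg [-1.7998e+02  8.0000e-02  1.7820e+01] F [0.4 0.5 0.2] op 0.0006
shift units [ 0.131 -0.061  0.896] turn units [0. 0. 0.]
[[297.3, 0.0, 256.5], [0.0, 297.3, 190.5], [0.0, 0.0, 1.0]] [0.7101 0.1353 0.2987] [[0.305, -0.952, -0.001], [-0.913, -0.293, 0.285], [-0.272, -0.086, -0.958]]
```

View pics/wrist1.png

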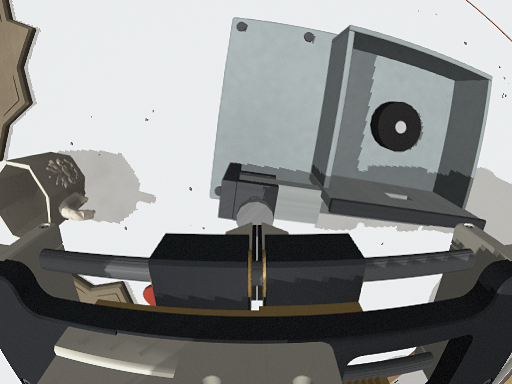

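The wrist view shows the closed fingertips at about (257,232), just in front of and above the pin head at (255,212). The pad is at (397,127) and the capping runs from (330,195) to (470,225).

Emit:
{"name": "send_rows", "arguments": {"plan": [[[0.1, -0.06, 0.2], [0, 0, 0]], [[0, 0, 0.2], [0, 0, 0]], [[0, 0, 0.2], [0, 0, 0]], [[0, 0, 0.2], [0, 0, 0]], [[0, 0, 0.2], [0, 0, 0]], [[0, 0, 0.2], [0, 0, 0]], [[0, 0, 0.2], [0, 0, 0]], [[0, 0, 0.2], [0, 0, 0]], [[0, 0, 0.2], [0, 0, 0]], [[0, 0, 0.1], [0, 0, 0]]]}}

```text
time: 5.15
tool_pos: [0.6382, 0.1137, 0.0938]
tool_rot: [3.141, 0.0, 0.31]
contact_force: [0.3, -1.3, 2.0]
opening: 0.0009
grip_force: 1.3
```

Emit:
{"name": "send_rows", "arguments": {"plan": [[[0, 0, 0.05], [0, 0, 0]], [[0, 0, 0.05], [0, 0, 0]], [[0, 0, 0.04], [0, 0, 0]], [[0, 0, 0.04], [0, 0, 0]], [[0, 0, 0.03], [0, 0, 0]], [[0, 0, 0.02], [0, 0, 0]], [[0, 0, 0], [0, 0, 0]], [[0, 0, 0], [0, 0, 0]], [[0, 0, 0], [0, 0, 0]], [[0, 0, 0], [0, 0, 0]]]}}

```text
time: 6.4
tool_pos: [0.6383, 0.1138, 0.0884]
tool_rot: [-3.142, -0.0, 0.31]
contact_force: [-0.1, -1.3, 0.1]
opening: 0.0002
grip_force: 0.3
```

Emit:
{"name": "send_rows", "arguments": {"plan": [[[0, 0, 0.02], [0, 0, 0]], [[0, 0, 0.02], [0, 0, 0]], [[0, 0, 0.02], [0, 0, 0]], [[0, 0, 0], [0, 0, 0]], [[0, 0, 0], [0, 0, 0]], [[0, 0, 0], [0, 0, 0]], [[0, 0, 0], [0, 0, 0]], [[0, 0, 0], [0, 0, 0]], [[0, 0, 0], [0, 0, 0]], [[0, 0, 0], [0, 0, 0]]]}}

```text
time: 7.65
tool_pos: [0.6383, 0.1138, 0.0882]
tool_rot: [3.141, -0.001, 0.31]
contact_force: [-2.9, -0.6, 8.5]
opening: 0.0008
grip_force: 4.4
```

Emit:
{"name": "send_rows", "arguments": {"plan": [[[0, 0, 0.02], [0, 0, 0]], [[0, 0, 0.02], [0, 0, 0]], [[0, 0, 0], [0, 0, 0]], [[0, 0, 0], [0, 0, 0]], [[0, 0, -0.2], [0, 0, 0]], [[0, 0, -0.6], [0, 0, 0]], [[0, 0, -1], [0, 0, 0]], [[0, -0.4, -1], [0, 0, 0]], [[-0.5, 0.5, -1], [0, 0, 0]], [[-0.5, 0.5, -1], [0, 0, 0]]]}}

```text
time: 8.9
tool_pos: [0.6188, 0.0918, 0.2073]
tool_rot: [3.141, -0.0, 0.311]
contact_force: [0.6, -1.1, 1.1]
opening: 0.0006
grip_force: 0.0
```

Run:
```python
from h import *
go(.492,-.2435,.12,-19.1)
i,d=read_camera("wrist");c=cal("wrist");np.savez("w2.npz",i=i,d=d,K=c[0],R=c[1],t=c[2])
cv2.imwrite("pics/wrist2.png",i);print((d>0).mean())
i,d=read_camera("top");P=cloud(d,cal("top"));np.savez("top1.npz",i=i,d=d)
```

```text
t 8.9 pos [0.6188 0.0918 0.2073] rpy deg [ 1.7999e+02 -3.0000e-02  1.7790e+01] F [ 0.6 -1.1  1.1] op 0.0006
shift units [-8.93  11.221  3.489] turn units [-0.000e+00 -3.000e-04  4.099e-01]
0.9918009440104166
```

View pics/wrist2.png

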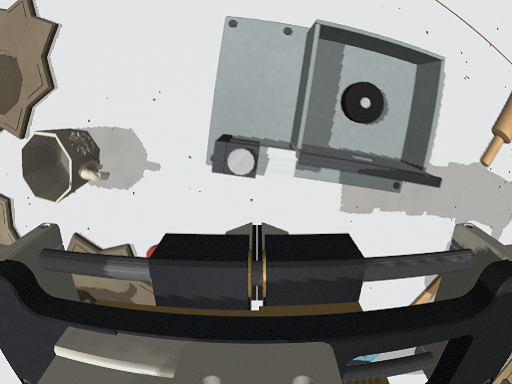

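The wrist view shows the pin head down on the fork at (241,161) and the pad at (363,102). I'll use the fisheye rays to refine the pad, the pin and the panel yaw.

```bash
cat >> h.py <<'E'
def fray(uv,c,z):
    K,R,t=c;uv=np.atleast_2d(uv).astype(float)
    p=cv2.fisheye.undistortPoints(uv[None],K,np.zeros(4))[0]
    r=np.c_[p,np.ones(len(p))]@R;o=-R.T@t;return o+r*((z-o[2])/r[:,2])[:,None]
def fcloud(d,c):
    K,R,t=c;v,u=np.mgrid[:d.shape[0],:d.shape[1]]
    p=cv2.fisheye.undistortPoints(np.c_[u.ravel(),v.ravel()].astype(float)[None],K,np.zeros(4))[0]
    return ((np.c_[p,np.ones(len(p))]*d.reshape(-1,1)-t)@R).reshape(*d.shape,3)
E
python3 - <<'E'
from h import *
f=np.load("w2.npz");c=(f["K"],f["R"],f["t"]);i,d=f["i"],f["d"];P=fcloud(d,c)
def blob(m,box):
    u0,v0,u1,v1=box;k=np.zeros_like(m);k[v0:v1,u0:u1]=m[v0:v1,u0:u1]
    n,l,st,ce=cv2.connectedComponentsWithStats(k.astype(np.uint8));return l==1+st[1:,4].argmax()
Z=P[...,2]
def rep(name,m,z):
    v,u=np.where(m);(x,y),(w,h),a=cv2.minAreaRect(fray(np.c_[u,v],c,z)[:,:2].astype(np.float32));print(name,round(x,4),round(y,4),round(w,4),round(h,4),round(a,2),"z",np.median(Z[m]).round(4),"mean",fray(np.c_[u,v],c,z)[:,:2].mean(0).round(4))
rep("pad",blob((Z>.027)&(Z<.05),(335,75,395,130)),.032)
rep("pin",blob((Z>.083)&(Z<.1),(210,135,262,180)),.088)
m=blob((Z>.098)&(Z<.112),(290,140,450,195));rep("cap",m,.104)
q=P[m][:,:2];vx,vy=cv2.fitLine(q.astype(np.float32),cv2.DIST_HUBER,0,.01,.01).ravel()[:2];print("cap line angle",np.degrees(np.arctan2(vy,vx)))
b=blob((Z>.005)&(Z<.2),(195,5,460,200));rep("base",b&(Z<.015),.010)
# top cam recheck of strip, pin
t=np.load("top1.npz");ct=cal("top");i=t["i"];PT=cloud(t["d"],ct);hsv=cv2.cvtColor(i,cv2.COLOR_BGR2HSV)
m=cv2.inRange(hsv,(8,70,90),(25,255,255));m[:170]=0;m[290:]=0;m[:,:290]=0;m[:,350:]=0
n,l,st,ce=cv2.connectedComponentsWithStats(m);k=1+st[1:,4].argmax();v,u=np.where(l==k)
print("strip",cv2.boxPoints(cv2.minAreaRect(ray(np.c_[u,v],ct,.01)[:,:2].astype(np.float32))).round(4).tolist())
b=PT[255:285,280:330];print("cloth z near strip end",b[...,2].max(),np.round(b[12:24:4,10:40:5,2],3).tolist())
E
```

```text
pad 0.7402 -0.0039 0.0517 0.0509 66.72 z 0.038 mean [ 0.74   -0.0035]
pin 0.6391 0.1173 0.0324 0.0434 9.43 z 0.0861 mean [0.6392 0.1169]
cap 0.6743 -0.0167 0.0122 0.1598 9.52 z 0.1096 mean [ 0.6732 -0.0101]
cap line angle -80.48662
base 0.7413 0.0149 0.2923 0.3866 20.87 z 0.0065 mean [0.7522 0.0151]
strip [[0.37229999899864197, -0.21209999918937683], [0.5299999713897705, -0.2678999900817871], [0.5367000102996826, -0.24869999289512634], [0.3790999948978424, -0.19300000369548798]]
cloth z near strip end 1.2013370767769658 [[0.002, 0.019, 0.06, 0.067, 0.011, 0.001], [0.09, 0.088, 0.077, 0.085, 0.007, -0.002], [0.093, 0.094, 0.095, 0.06, 0.007, 0.002]]
```

Emit:
{"name": "send_rows", "arguments": {"plan": [[[-0.75, 0.94, 0], [0, 0, 0]], [[-0.75, 0.94, 0], [0, 0, 0]], [[-0.75, 0.94, 0], [0, 0, 0]], [[-0.75, 0.94, 0], [0, 0, 0]], [[-0.75, 0.94, 0], [0, 0, 0]], [[-0.75, 0.94, 0], [0, 0, 0]], [[-0.75, 0.94, 0], [0, 0, 0]], [[-0.75, 0.94, 0], [0, 0, 0]], [[-0.75, 0.94, 0], [0, 0, 0]], [[-0.75, 0.94, 0], [0, 0, 0]]], "gripper": 0}}

```text
time: 10.25
tool_pos: [0.5119, -0.1896, 0.2052]
tool_rot: [-3.141, 0.0, 0.31]
contact_force: [0.2, 0.0, -0.5]
opening: 0.0454
grip_force: 0.0
```

Emit:
{"name": "send_rows", "arguments": {"plan": [[[-0.75, 0.94, 0], [0, 0, 0]], [[-0.68, 0.88, 0], [0, 0, 0]], [[0, 0, 0.5], [0, 0, 0.082]], [[0, 0, 0.5], [0, 0, 0.082]], [[0, 0, 0.5], [0, 0, 0.082]], [[0, 0, 0.5], [0, 0, 0.082]], [[0, 0, 0.5], [0, 0, 0.082]], [[0, 0, 0.5], [0, 0, 0]], [[0, 0, 0.5], [0, 0, 0]], [[0, 0, 0], [0, 0, 0]]]}}

```text
time: 11.5
tool_pos: [0.4914, -0.2429, 0.1172]
tool_rot: [-3.141, 0.002, -0.333]
contact_force: [0.1, -0.1, 0.2]
opening: 0.0458
grip_force: 0.0
```

Run:
```python
from h import *
i,d=read_camera("wrist");c=cal("wrist");np.savez("w3.npz",i=i,d=d,K=c[0],R=c[1],t=c[2])
cv2.imwrite("pics/wrist3.png",i)
hsv=cv2.cvtColor(i,cv2.COLOR_BGR2HSV);m=cv2.inRange(hsv,(8,70,90),(25,255,255));m[230:]=0
n,l,st,ce=cv2.connectedComponentsWithStats(m);k=1+st[1:,4].argmax();v,u=np.where(l==k)
r=cv2.minAreaRect(fray(np.c_[u,v],c,.01)[:,:2].astype(np.float32));print(st[k],r,cv2.boxPoints(r).round(4).tolist())
go(.492,-.2435,.0015,-19.1)
```

```text
[ 246   24   25  206 4926] ((0.5438823103904724, -0.262715220451355), (0.021672513335943222, 0.1932666301727295), 70.73931884765625) [[0.44909998774528503, -0.2410999983549118], [0.6315000057220459, -0.30480000376701355], [0.638700008392334, -0.28439998626708984], [0.4562000036239624, -0.22059999406337738]]
t 11.55 pos [ 0.4918 -0.2432  0.118 ] rpy deg [-1.7999e+02  5.0000e-02 -1.9090e+01] F [-0.3 -0.3  0.5] op 0.0462
shift units [0.016 0.008 4.66 ] turn units [-0.0001  0.0006  0.0001]
```

View pics/wrist3.png

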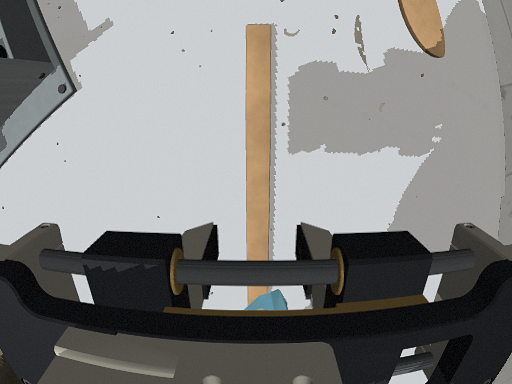

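The wrist view shows the strip vertical and centred between the open fingers, from (258,25) down to (258,300), with cloth at (268,300) over the near end. I'll descend and grip.

Emit:
{"name": "send_rows", "arguments": {"plan": [[[0.02, 0.05, 0.5], [0, 0, 0]], [[0, 0, 0.7], [0, 0, 0]], [[0, 0, 0.7], [0, 0, 0]], [[0, 0, 0.7], [0, 0, 0]], [[0, 0, 0.7], [0, 0, 0]], [[0, 0, 0.6], [0, 0, 0]], [[0, 0, 0.4], [0, 0, 0]], [[0, 0, 0.2], [0, 0, 0]], [[0, 0, 0.1], [0, 0, 0]], [[0, 0, 0], [0, 0, 0]]]}}

```text
time: 12.8
tool_pos: [0.4921, -0.2449, 0.0037]
tool_rot: [3.141, -0.0, -0.334]
contact_force: [-0.5, 0.1, -0.0]
opening: 0.0461
grip_force: 0.0
```

Emit:
{"name": "send_rows", "arguments": {"plan": [[[0, 0, 0], [0, 0, 0]], [[0, 0, 0], [0, 0, 0]], [[0, 0, 0], [0, 0, 0]], [[0, 0, 0], [0, 0, 0]], [[0, 0, 0], [0, 0, 0]], [[0, 0, 0], [0, 0, 0]], [[0.3, 0, 0], [0, 0, 0]], [[0.4, 0, 0], [0, 0, 0]], [[0.4, 0, 0], [0, 0, 0]], [[0.4, 0, 0], [0, 0, 0]]], "gripper": -1, "force": 35}}

```text
time: 14.05
tool_pos: [0.5269, -0.2568, 0.0036]
tool_rot: [-3.141, 0.002, -0.334]
contact_force: [-3.5, 1.9, 6.5]
opening: 0.0214
grip_force: 35.0
```

Emit:
{"name": "send_rows", "arguments": {"plan": [[[0.2, 0, -0.2], [0, 0, 0]], [[0.2, 0, -0.6], [0, 0, 0]], [[0.2, 0, -1], [0, 0, 0]], [[0.2, 0, -1], [0, 0, 0]], [[0, 0, -1], [0, 0, 0]], [[0, 0, -1], [0, 0, 0]], [[0, 0, -1], [0, 0, 0]], [[0, 0, -0.6], [0, 0, 0]], [[0, 0, 0], [0, 0, 0]], [[0, 0, 0], [0, 0, 0]]]}}

```text
time: 15.3
tool_pos: [0.5458, -0.2633, 0.1623]
tool_rot: [-3.141, 0.002, -0.334]
contact_force: [0.1, -0.2, -0.9]
opening: 0.0214
grip_force: 35.0
```

Run:
```python
from h import *
go(.493,-.04,.13,9.5)
f=np.load("top0.npz");c=cal("top");P=cloud(f["d"],c);hsv=cv2.cvtColor(f["i"],cv2.COLOR_BGR2HSV)
q=P.reshape(-1,3);b=(cv2.inRange(hsv,(85,60,40),(110,255,255))>0).ravel();q=q[b];q=q[q[:,2]<.3]
print("cols y from 0.02 to -0.24 step -.02 ; rows x; max z mm")
for x in np.arange(.44,.30,-.015):
    print(round(x,3),[int(1e3*max(q[(abs(q[:,0]-x)<.0075)&(abs(q[:,1]-y)<.01)][:,2],default=0)) for y in np.arange(.02,-.25,-.02)])
```

```text
t 15.3 pos [ 0.5458 -0.2633  0.1623] rpy deg [-1.7998e+02  1.0000e-01 -1.9150e+01] F [ 0.1 -0.2 -0.9] op 0.0214
shift units [-4.921 -7.744  1.306] turn units [-0.0005  0.0011 -0.3183]
cols y from 0.02 to -0.24 step -.02 ; rows x; max z mm
0.44 [0, 0, 0, 0, 0, 0, 0, 0, 0, 0, 0, 0, 0, 0]
0.425 [0, 0, 0, 0, 0, 0, 0, 0, 0, 0, 0, 0, 0, 0]
0.41 [0, 0, 0, 0, 0, 0, 0, 0, 0, 0, 0, 0, 0, 0]
0.395 [0, 0, 0, 0, 0, 0, 0, 0, 0, 0, 0, 0, 0, 0]
0.38 [0, 0, 0, 0, 16, 12, 8, 0, 0, 0, 0, 71, 22, 0]
0.365 [0, 0, 48, 43, 53, 55, 60, 78, 93, 92, 91, 86, 79, 0]
0.35 [0, 80, 65, 47, 68, 87, 101, 110, 110, 101, 100, 91, 58, 0]
0.335 [98, 93, 65, 51, 71, 96, 108, 124, 133, 111, 106, 60, 49, 0]
0.32 [116, 94, 69, 48, 69, 91, 116, 123, 127, 105, 112, 47, 40, 0]
0.305 [127, 98, 80, 48, 53, 62, 81, 89, 102, 105, 132, 126, 27, 0]
```

Emit:
{"name": "send_rows", "arguments": {"plan": [[[-0.4, -0.8, 0], [0, 0, 0]], [[-0.4, -0.82, 0], [0, 0, 0]], [[-0.4, -0.82, 0], [0, 0, 0]], [[-0.4, -0.82, 0], [0, 0, 0]], [[-0.4, -0.82, 0], [0, 0, 0]], [[-0.4, -0.82, 0], [0, 0, 0]], [[-0.4, -0.82, 0], [0, 0, 0]], [[-0.4, -0.82, 0], [0, 0, 0]], [[-0.4, -0.82, 0], [0, 0, 0]], [[-0.55, -0.81, 0], [0, 0, 0]]]}}

```text
time: 16.55
tool_pos: [0.5151, -0.0352, 0.1635]
tool_rot: [-3.142, -0.0, -0.334]
contact_force: [-0.1, -0.3, -0.4]
opening: 0.0216
grip_force: 35.0
```

Emit:
{"name": "send_rows", "arguments": {"plan": [[[0, 0, 0.3], [0, 0, -0.06]], [[0, 0, 0.3], [0, 0, -0.06]], [[0, 0, 0.3], [0, 0, -0.06]], [[0, 0, 0.3], [0, 0, -0.06]], [[0, 0, 0.1], [0, 0, -0.06]], [[0, 0, 0], [0, 0, -0.0183]], [[0, 0, 0], [0, 0, 0]], [[0, 0, 0], [0, 0, 0]], [[0, 0, 0], [0, 0, 0]], [[0, 0, 0], [0, 0, 0]]]}}

```text
time: 17.8
tool_pos: [0.5153, -0.0367, 0.131]
tool_rot: [3.141, -0.0, 0.165]
contact_force: [0.4, 0.5, -0.5]
opening: 0.021
grip_force: 35.0
```

Run:
```python
from h import *
i,d=read_camera("wrist");c=cal("wrist");np.savez("w4.npz",i=i,d=d,K=c[0],R=c[1],t=c[2])
cv2.imwrite("pics/wrist4.png",i)
go(.515,-.0364,.13,9.5)
i,d=read_camera("top");np.savez("top4.npz",i=i,d=d)
```

```text
t 17.85 pos [ 0.5153 -0.0367  0.131 ] rpy deg [ 1.7999e+02 -1.0000e-02  9.4800e+00] F [-0.5 -0.1  0.2] op 0.0212
shift units [-0.009 -0.013  0.04 ] turn units [ 0.0001 -0.0001 -0.0002]
```

View pics/wrist4.png

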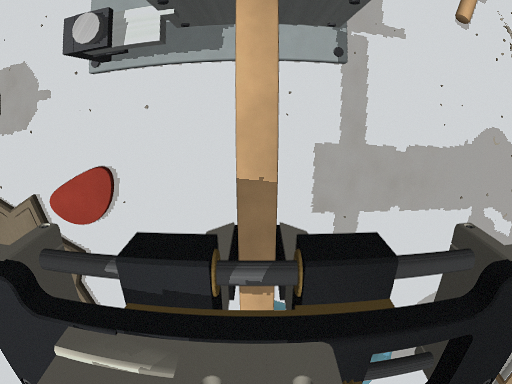

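The wrist view shows the strip along columns 236–278, running out of the top of the frame. The base plate's front corners are near (92,72) and (347,62), and the pin head is at (88,27). I'll measure the strip's lateral offset against the gauge in the same views.

Run:
```python
from h import *
f=np.load("w4.npz");c=(f["K"],f["R"],f["t"]);i,d=f["i"],f["d"]
a=np.deg2rad(9.5);gx=np.array([np.cos(a),np.sin(a)]);gy=np.array([-np.sin(a),np.cos(a)]);O=np.array([.6706,-.0102])
G=lambda p:((p[:,:2]-O)@np.c_[gx,gy]*1e3).round(1)
hsv=cv2.cvtColor(i,cv2.COLOR_BGR2HSV);m=cv2.inRange(hsv,(8,60,60),(25,255,255))
for v in(20,60,100,140,170):
    u=np.where(m[v,200:320])[0]+200;print(v,u.min(),u.max(),G(fray([[u.min()-.5,v],[u.max()+.5,v]],c,.1374)).tolist())
g=cv2.cvtColor(i,cv2.COLOR_BGR2GRAY)
co=cv2.cornerSubPix(g,np.float32([[[92,72]],[[347,62]]]),(6,6),(-1,-1),(3,30,.01)).reshape(-1,2);print(co)
print("bottom corners z0",G(fray(co,c,0)).tolist(),"z10",G(fray(co,c,.01)).tolist())
(x,y),r=cv2.minEnclosingCircle(np.argwhere((hsv[5:50,70:105,2]>150)&(hsv[5:50,70:105,1]<40))[:,::-1].astype(np.float32));print("pin px",x+70,y+5,r,G(fray([[x+70,y+5]],c,.088)))
P=fcloud(d,c);q=P[20:170:10,257];print("strip z along",q[:,2].round(4))
# top
t=np.load("top4.npz");ct=cal("top");h2=cv2.cvtColor(t["i"],cv2.COLOR_BGR2HSV);PT=cloud(t["d"],ct)
m=cv2.inRange(h2,(8,70,70),(25,255,255));m[:120]=0;m[230:]=0;m[:,:215]=0;m[:,:][:,290:]=0
n,l,st,ce=cv2.connectedComponentsWithStats(m);k=1+st[1:,4].argmax();v,u=np.where(l==k);r=cv2.minAreaRect(ray(np.c_[u,v],ct,.1374)[:,:2].astype(np.float32))
print("top strip",st[k],r[1:],G(cv2.boxPoints(r)).tolist(),"z",np.median(PT[v,u,2]))
g=(PT[...,2]>.085)&(PT[...,2]<.125);g[:105]=0;g[205:]=0;g[:,:210]=0;g[:,285:]=0
```

```text
20 235 278 [[-35.2, 9.8], [-35.2, -12.6]]
60 235 278 [[-56.8, 9.8], [-56.9, -12.5]]
100 236 277 [[-77.7, 9.3], [-77.7, -12.0]]
140 236 277 [[-98.4, 9.6], [-98.4, -12.1]]
170 236 277 [[-114.3, 9.8], [-114.3, -12.3]]
[[ 89.437584  73.304695]
 [342.7025    63.545753]]
bottom corners z0 [[-35.4, 177.1], [-36.1, -86.1]] z10 [[-36.9, 171.0], [-37.6, -83.1]]
pin px 86.1220474243164 20.925196647644043 22.66135025024414 [[ -6.4 127.3]]
strip z along [0.1388 0.14   0.1391 0.1381 0.1381 0.1392 0.1391 0.1385 0.1384 0.1387
 0.2904 0.139  0.1385 0.1395 0.1383]
top strip [235 162  10  18 135] ((0.0513395331799984, 0.02326493337750435), 6.738775253295898) [[-57.3, 13.0], [-58.4, -10.3], [-7.2, -12.8], [-6.0, 10.5]] z 0.1370764308599186
```

Emit:
{"name": "send_rows", "arguments": {"plan": [[[0, -0.056, 0.3], [0, 0, 0]], [[0, 0, 0.5], [0, 0, 0]], [[0, 0, 0.5], [0, 0, 0]], [[0, 0, 0.5], [0, 0, 0]], [[0, 0, 0.5], [0, 0, 0]], [[0, 0, 0.3], [0, 0, 0]], [[0, 0, 0.2], [0, 0, 0]], [[0, 0, 0.096], [0, 0, 0]], [[0, 0, 0], [0, 0, 0]], [[0, 0, 0], [0, 0, 0]]]}}

```text
time: 19.15
tool_pos: [0.5153, -0.0353, 0.0589]
tool_rot: [3.141, -0.001, 0.166]
contact_force: [0.8, 0.0, 0.1]
opening: 0.0215
grip_force: 35.0
```

Run:
```python
from h import *
go(.515,-.035,.0586,9.5)
i,d=read_camera("wrist");c=cal("wrist");np.savez("w5.npz",i=i,d=d,K=c[0],R=c[1],t=c[2])
s,_=read_camera("scene")
K=cal("scene");
p=np.array([.6706,-.0102,.06]);q=K[0]@(K[1]@p+K[2]);u,v=(q[:2]/q[2]).astype(int);print(u,v)
a=cv2.resize(s[v-35:v+35,u-55:u+35],None,fx=6,fy=6,interpolation=cv2.INTER_CUBIC)
b=i[0:180]
a=cv2.resize(a,(512,398));cv2.imwrite("pics/both5.png",np.vstack([b,a]))
```

```text
t 19.15 pos [ 0.5153 -0.0353  0.0589] rpy deg [ 1.7998e+02 -4.0000e-02  9.4900e+00] F [0.8 0.  0.1] op 0.0215
shift units [-0.008 -0.014  0.011] turn units [ 0.0002 -0.0004 -0.0001]
259 191
```

View pics/both5.png

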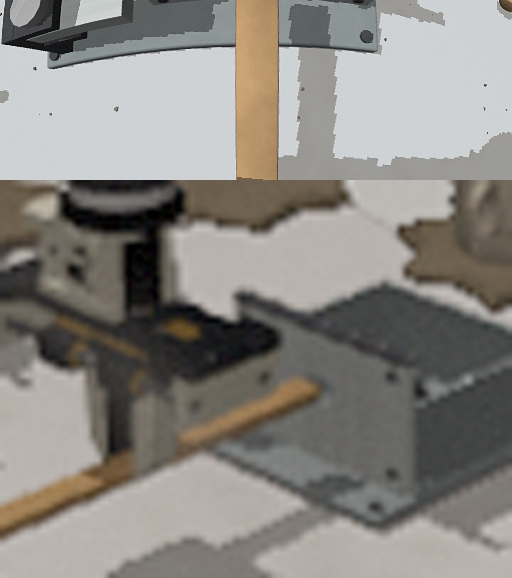

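The wrist part shows the strip centred in columns 237–278 over the base. The scene crop shows its tip at (315,388), right at the dark window in the panel. I'll enter slowly and watch the force.

Emit:
{"name": "send_rows", "arguments": {"plan": [[[0.06, 0, 0.01], [0, 0, 0]], [[0.05, 0, 0], [0, 0, 0]], [[0.05, 0, 0], [0, 0, 0]], [[0.05, 0, 0], [0, 0, 0]], [[0.04, 0, 0], [0, 0, 0]], [[0.04, 0, 0], [0, 0, 0]], [[0.04, 0, 0], [0, 0, 0]], [[0.04, 0, 0], [0, 0, 0]], [[0.04, 0, 0], [0, 0, 0]], [[0.04, 0, 0], [0, 0, 0]]]}}

```text
time: 20.5
tool_pos: [0.5268, -0.0335, 0.0584]
tool_rot: [3.141, -0.001, 0.165]
contact_force: [1.2, 0.1, -0.2]
opening: 0.021
grip_force: 35.0
```

Emit:
{"name": "send_rows", "arguments": {"plan": [[[0.06, 0, 0], [0, 0, 0]], [[0.06, 0, 0], [0, 0, 0]], [[0.06, 0, 0], [0, 0, 0]], [[0.06, 0, 0], [0, 0, 0]], [[0.06, 0, 0], [0, 0, 0]], [[0.06, 0, 0], [0, 0, 0]], [[0.06, 0, 0], [0, 0, 0]], [[0.06, 0, 0], [0, 0, 0]], [[0.06, 0, 0], [0, 0, 0]], [[0.06, 0, 0], [0, 0, 0]]]}}

```text
time: 21.75
tool_pos: [0.541, -0.0309, 0.0583]
tool_rot: [3.141, 0.0, 0.166]
contact_force: [-1.0, -1.4, 0.1]
opening: 0.0217
grip_force: 35.0
```

Emit:
{"name": "send_rows", "arguments": {"plan": [[[0.11, 0, 0], [0, 0, 0]], [[0.11, 0, 0], [0, 0, 0]], [[0.11, 0, 0], [0, 0, 0]], [[0.11, 0, 0], [0, 0, 0]], [[0.11, 0, 0], [0, 0, 0]], [[0.11, 0, 0], [0, 0, 0]], [[0.11, 0, 0], [0, 0, 0]], [[0.11, 0, 0], [0, 0, 0]], [[0.11, 0, 0], [0, 0, 0]], [[0.11, 0, 0], [0, 0, 0]]]}}

```text
time: 23.0
tool_pos: [0.5682, -0.0264, 0.0583]
tool_rot: [3.141, 0.0, 0.166]
contact_force: [-0.0, -1.8, -0.3]
opening: 0.0214
grip_force: 35.0
```

Run:
```python
from h import *
go(.5928,-.0224,.0586,9.5)
i,d=read_camera("wrist");cv2.imwrite("pics/wrist6.png",i)
```

```text
t 23.0 pos [ 0.5682 -0.0264  0.0583] rpy deg [179.99   0.     9.5 ] F [-0.  -1.8 -0.3] op 0.0214
shift units [ 0.996  0.005 -0.012] turn units [ 0.0001  0.     -0.    ]
```

View pics/wrist6.png

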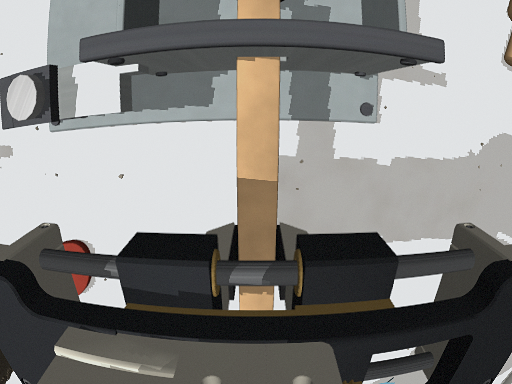

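The wrist view shows the strip at columns 237–279 passing under the capping (80–444) and through the window. It sits about 1 mm left of centre, and the small side force agrees. I'll nudge it right and finish the insertion.

Emit:
{"name": "send_rows", "arguments": {"plan": [[[0, 0.03, 0], [0, 0, 0]], [[0.11, 0, 0], [0, 0, 0]], [[0.11, 0, 0], [0, 0, 0]], [[0.11, 0, 0], [0, 0, 0]], [[0.11, 0, 0], [0, 0, 0]], [[0.11, 0, 0], [0, 0, 0]], [[0.11, 0, 0], [0, 0, 0]], [[0.11, 0, 0], [0, 0, 0]], [[0.11, 0, 0], [0, 0, 0]], [[0.11, 0, 0], [0, 0, 0]]]}}

```text
time: 24.3
tool_pos: [0.5928, -0.023, 0.0583]
tool_rot: [3.142, 0.0, 0.166]
contact_force: [-0.3, 0.5, -0.1]
opening: 0.0214
grip_force: 35.0
```

Emit:
{"name": "send_rows", "arguments": {"plan": [[[0, 0, 0], [0, 0, 0]], [[0, 0, 0], [0, 0, 0]], [[0, 0, 0], [0, 0, 0]], [[0, 0, 0], [0, 0, 0]], [[0, 0, 0], [0, 0, 0]], [[0, 0, 0], [0, 0, 0]], [[0, 0, 0], [0, 0, 0]], [[0, 0, 0], [0, 0, 0]], [[0, 0, 0], [0, 0, 0]], [[0, 0, 0], [0, 0, 0]]]}}

```text
time: 25.55
tool_pos: [0.5926, -0.023, 0.0583]
tool_rot: [3.141, -0.0, 0.166]
contact_force: [-0.5, -0.3, -0.4]
opening: 0.0211
grip_force: 35.0
```

Run:
```python
from h import *
go(.5928,-.0224,.0586,9.5)
F=[]
for k in range(3):
    i,d=read_camera("wrist");F.append(robot.observe()["contact_force"])
print(np.mean(F,0))
t,_=read_camera("top")
cv2.imwrite("pics/fin.png",np.vstack([cv2.resize(t[110:200,175:290],(512,400),interpolation=cv2.INTER_CUBIC),i[:180]]))
```

```text
t 25.55 pos [ 0.5926 -0.023   0.0583] rpy deg [179.99  -0.     9.5 ] F [-0.5 -0.3 -0.4] op 0.0211
shift units [ 0.013 -0.024 -0.012] turn units [ 0.0001 -0.      0.    ]
[ 0.00618932 -0.05424944 -0.4836464 ]
```

View pics/fin.png

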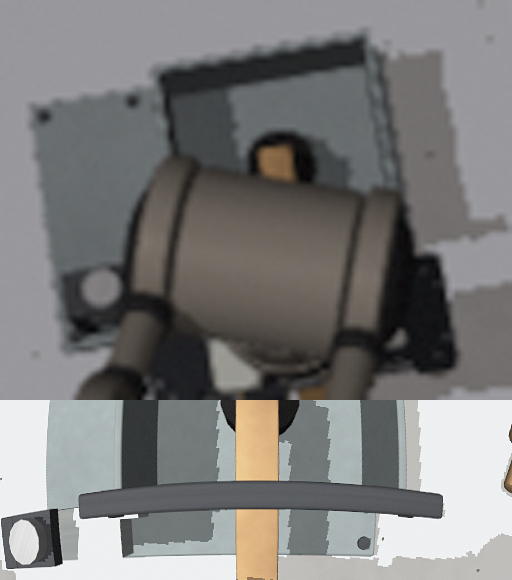

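The top crop shows the strip's end over the black pad at (278,155). In the wrist part the strip runs centred through the window, and the pin head sits on the fork. The contact force is near zero, so I'm handing in.

```bash
python3 -c "
from h import *
print(robot.hand_in())"
```

```text
the job is handed in; nothing more can be done
None
```

I pushed the locking pin home, and the strip is held level through the window with its end over the pad and almost no force on the gauge. The job was handed in at about 26 s; no verdict came back.

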